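# Shut the damper, lift the hatch flap and show the filter screen to the light panel

### The job

Check the dust extractor's filter screen: first shut its air damper by turning the knob until the dial pointer stands on the broad raised mark, and let go of the knob. Then lift the hatch flap past upright so that it stays open, draw the steel filter screen straight up out of its slot by its tab, and finish while still holding it up in front of the standing light panel: upright, square to the bright face, centred on it, close to it (not more than a hand's breadth away) but touching nothing except the gripper. Leave the pointer on its mark, the flap open and the other things on the desk where they stand.

Things in the scene. Friction and masses are not known exactly. Their poses are not given: they have to be found in the camera images.
- extractor: Bench dust extractor, fixed grey steel box 170 x 270 x 105 mm (x, y, z). Origin: middle of its underside; x to its back, y left, z up; its louvred front (-x) looks roughly to the robot. On top: right a dial with the knob in front of it, left the hatch flap. Under the flap a pocket 76 x 104 x 40 mm deep, middle at (-5, 65) mm; a slot 12.5 x 74.5 mm in its floor holds the screen.
- damper_knob_grip (a point): Point on the knob's vertical axis at the height to grip. Black knob: bar grip 42 mm long, 14 mm wide, its top 7 mm above this point, on a round skirt 44 mm across whose upper face is 23 mm below this point; fingers close across the bar's width. The point turns with the knob: its x axis runs along the bar. Light friction (0.03 N m); it stays where it is left.
- damper_knob (a joint): Angle of the knob, rad, 0 to 3.6, growing clockwise seen from above. It drives the pointer through a linkage: the pointer turns the same way, half as far. The pointer is on the mark when this reads 2.0; it starts between 0.7 and 1.3.
- pointer (a joint): Angle of the thin dark dial pointer (38 mm long, pivoted in the middle of the aluminium dial, 94 mm across), rad: 0 on the mark, negative when it still has to go clockwise (seen from above). It only follows the knob; do not push it.
- damper_mark (a point): Inner end of the broad raised dark mark, 10 x 5 mm, at the dial's back edge (toward the extractor's +x); the pointer's tip comes to stand at it. The other marks on the dial are thin ticks.
- flap_pull (a point): Middle of the flap's pull: a dark steel bar 32 mm long, 15 mm thick, lying along y (parallel to the hinge), its axis 25 mm above the flap's upper face on a thin central post, 12 mm behind the flap's front edge. Taken at its two ends (fingers closing along y) it can pivot between the pads while the flap swings.
- flap_hinge (a point): Point on the flap's hinge line, at the middle of the flap's far edge, level with the extractor's top; the hinge runs along the extractor's y. The pull is 88 mm in front of it (-x) and 30 mm above it while the flap is shut.
- flap (a joint): Opening of the aluminium flap (100 x 122 x 4 mm, on the left of the extractor's top, hinged at its far edge), rad: 0 shut, 1.57 upright, at most 2.2; its front edge swings up and away from the robot. A stiff hinge (0.12 N m) lets it stay where it is left.
- filter_screen: Steel frame with a grid, 70 mm wide (y), 60 tall (z), 8 thick (x), 0.12 kg, with a tab 30 mm wide, 8 thick, 33 tall in the middle of its upper edge. Origin: middle of its lower edge; z to the tab. At the start it stands upright in the slot, hidden by the shut flap: the tab stands up from the pocket's floor to 2 mm below the extractor's top. It must rise 95 mm to be clear.
- screen_mid (a point): Middle of the screen's grid, 30 mm above its lower edge; axes as the screen.
- screen_tab (a point): Point in the screen's tab at which to grip it, 12 mm below its upper end and 21 mm above the pocket's floor; axes as the screen.
- light_panel: Standing inspection light, fixed: black frame 140 x 122 x 14 mm (y, z, x) with a white bright face 128 x 110 mm that looks along its -x, roughly to the robot; a steel foot 8 mm high reaches 16 mm in front of the face; top edge 146 mm above the desk. Origin: on the desk below the bright face.
- panel_mid (a point): Middle of the bright face, 85 mm above the desk; axes as the light panel (x into the panel).
- cup_wheel: Bystander: grey cup wheel, 68 mm across, 18 mm tall, lying in front of the extractor.
- stone_cap_1: Bystander: granite disc, 62 mm across, 47 mm tall, beside the light panel.
- wax_block: Bystander: pale block 30 x 44 x 26 mm behind the light panel.
- tape_measure: Bystander: yellow tape measure, 35 x 72 x 62 mm, at the back of the desk.
- stone_cap_2: Bystander: granite ring, 62 mm across, 31 mm tall, at the back of the desk.
- pigment_jar: Bystander: jar, 47 mm across, 88 mm tall, at the back of the desk.
Mind the look-alikes: they are no part of the job. What is meant by the light_panel is not orange or pink, and is the larger of those in its own colour.

How it is judged (in metres and radians):
On the way, in this order (a step that is already met when the one before it is completed fails the run):
1. the pointer stands on the mark (within 0.08 rad) and the knob is let go (value of joint pointer between -0.08 and 0.08 rad and contact force between the fingers and damper_knob below 0.1 N), for 0.3 s.
2. the flap is swung up past 1.4 rad (value of joint flap above 1.4 rad), for 0.2 s.
3. the screen is drawn out of its slot: held by the fingers, its lower edge above the extractor's top (z of filter_screen in the frame of extractor above 0.107 m and contact force between the fingers and filter_screen above 0.5 N), for 0.1 s.
At the end, for the whole second after the job is handed in: Screen held still, touching only the fingers, lower edge over 20 mm up; grid middle under 120 mm before the bright face, within 30 mm of its middle sideways and in height; upright within 0.2 rad, parallel within 0.25 rad; pointer within 0.1 rad of the mark; flap open over 1.4 rad (contact force between the fingers and filter_screen above 0.5 N and contact force between filter_screen and light_panel below 0.1 N and contact force between filter_screen and extractor below 0.1 N and height (world z) of filter_screen above 0.02 m and x of screen_mid in the frame of panel_mid between -0.12 and -0.005 m and y of screen_mid in the frame of panel_mid between -0.03 and 0.03 m and z of screen_mid in the frame of panel_mid between -0.03 and 0.03 m and angle between the x axis of filter_screen and the x axis of light_panel, either way round below 0.25 rad and angle between filter_screen's own z axis and vertical below 0.2 rad and linear speed of filter_screen below 0.03 m/s and value of joint pointer between -0.1 and 0.1 rad and value of joint flap above 1.4 rad); the arm keeps its last pose, push and grip.
It fails at once if a bystander is shifted by more than 30 mm (distance of any of cup_wheel, stone_cap_1, wax_block, tape_measure, stone_cap_2, pigment_jar from where it was at the start of the episode above 0.03 m).
It also fails if it takes over 72 s, if anything falls off the work surface, if the arm or the gripper's body presses on something with over 40 N, if the wrist force passes 120 N, or if a joint passes its speed limit or range.

### The arm

A 7-joint arm with a two-finger parallel gripper is mounted at the origin on a cart in front of the work surface, level with it; the furniture and walls round the work are solid. World frame = base frame: x ahead of the robot, y to its left, z up, the work surface at z = 0. Lengths are in m, angles in degrees, forces in N, time in s.
With the tool pointing down it reaches from about 0.35 to 0.775 m from the base axis. Payload 3.1 kg.
Tool frame: the origin (TCP) lies on the centre line of the jaws, within the pads' length; the fingertips stand 17 mm ahead of it and the grasp point (between the pads) lies 2 mm behind it (robot.tip_reach is the distance from the TCP to the fingertips, in m); z points along the fingers, y is the line along which they close (so a half turn about z gives the same grasp; the last joint's range is limited). The gripper opens to 85 mm and grips with 20 to 120 N. Pads are 22 mm wide; open, the fingers measure 114 mm over their backs; the gripper's body (76 mm by 85 mm) begins 54 mm behind the grasp point. The pads swing forward as they close: fully open they stand 13 mm farther back than shut.
Start: joints at [-78.192, 17.813, 0.802, 86.603, -0.252, 75.585, -1.558], TCP at [0.135, 0.533, 0.248] pointing down, gripper open.
Joint ranges: [-154.91, 154.91], [-16.99, 109.72], [-72.82, 74.43], [7.12, 147.25], [-82.49, 262.49], [11.32, 116.49], [-174.64, 174.64]. Speed limits (degrees/s): [159.86, 159.86, 180, 180, 180, 180, 180].

### API

Orientations are given as [roll, pitch, yaw] about the fixed x, y, z axes, in that order (R = Rz(yaw) Ry(pitch) Rx(roll)).
In Python, from station import robot, fingers, vision, workorder, recognise gives the robot as it stands. Calls block until the motion is done:
- robot.move_to(position, orientation): joint-space move of the TCP to a pose.
- robot.line_to(position, orientation=None, velocity=0.15, f_stop=None): straight line of the TCP; orientation=None keeps the orientation; velocity is the mean speed in m/s. With f_stop (N) it stops when the force on the tool has changed by that much, and returns True; else False.
- robot.move_j(angles): joint-space move.
- fingers.gripper_to(opening, force=None): opening from 0.0 (shut) to 1.0 (fully open); force is the grip in N (None keeps the last); returns when the fingers have stopped.
- robot.pause(seconds).
- robot.inverse_kinematics(position, orientation): joint angles nearest the present ones, or None.
- vision.grab_frame(name): name is "scene" or "top" or "wrist"; returns the picture (400x640x3 uint8, red, green, blue); there is no depth.
- vision.calibration(name): a dict with "mtx" (3x3 intrinsics, pixels), "extrinsics" (4x4, takes a point from world to camera coordinates); the wrist camera has in their place "T_tool_cam" (4x4, takes a point from camera to tool coordinates, whose origin is the TCP and whose axes are the flange's). Camera axes: x right, y up, looking along -z (the intrinsics and any distortion apply to the point x, -y, -z); pixel columns grow to the right and rows downward; lengths in m; the calibration is good to about 2 mm. A picture is of the moment at which its call begins: read the wrist's pose just before it. calibration takes no time and is no camera call.
A pose or a line that the arm cannot do raises robot.PlanningError and nothing moves.
- workorder.close_job(): hands the job in; it is judged then, once.
Trained networks look in the newest picture that a camera, given by its name, has taken for a name from the list of things; names that differ only in an ending like _2 or _b are one class to them, and where a whole thing is asked for, a point or a joint stands for the part that bears it (a point fixed in the world has none). Each returns a list of dicts, best first, with "p" (0 to 1); they miss things now and then, are a little off and sometimes report something else, mostly with a low value. They report only what shows in the picture. A call takes as long as a camera call. They do not tell look-alikes from the thing itself.
- recognise(label, camera): "rect" ([centre column, centre row, width, height] in pixels, round what is visible of it).
Readings, each from a call of its own:
- robot.current_time_s(): time.
- robot.current_joint_positions(): joint angles.
- robot.current_dq(): joint speeds.
- robot.current_joint_torque(): joint torques, N m.
- robot.current_tool_pos(): TCP position.
- robot.current_eef_rot(): TCP orientation.
- robot.current_contact_force(): force on the tool from outside, world axes, zero at the start.
- robot.current_torque(): the same for the moment, N m.
- robot.current_finger_gap(): opening from 0.0 (shut) to 1.0 (fully open).
- robot.current_gripper_force(): force on a finger pad.
Only numpy, scipy, OpenCV 4.12 (cv2) and the standard library are available. Lean on these libraries where they do the work, as an engineer would, in place of code of your own. Each camera call takes 0.05 s, during which the arm holds its last target. There are 200 camera calls.

## Working session

There is one attempt and no reset: what is moved stays moved. The work goes in short steps, each a Python script; the robot and the scene stay as the last script left them, time stands still between calls to the robot, and variables do not carry over. Pictures are saved under pics/ and viewed, at most 10 in all, crops included, and the job is handed in when it is done.

```bash
mkdir -p pics
python3 - <<'E'
from station import robot, fingers, vision, workorder, recognise
import cv2, numpy as np
for n in ("scene","top"):
    im=vision.grab_frame(n); cv2.imwrite(f"pics/{n}0.png",im[:,:,::-1])
    c=vision.calibration(n); print(n,{k:np.round(v,4).tolist() for k,v in c.items()})
    for l in ("extractor","damper_knob_grip","damper_mark","pointer","flap_pull","light_panel","cup_wheel","stone_cap_1","wax_block"):
        print(l,[(np.round(d["rect"]).tolist(),round(d["p"],2)) for d in recognise(l,n)[:4]])
print(vision.calibration("wrist"), robot.current_time_s(), robot.current_eef_rot())
E
```

```text
scene {'mtx': [[408.6528, 0.0, 319.9294], [0.0, 408.6528, 196.9013], [0.0, 0.0, 1.0]], 'extrinsics': [[0.72, -0.6938, 0.0108, -0.3995], [0.2787, 0.3034, 0.9112, -0.2688], [-0.6355, -0.6531, 0.4118, -0.7343], [0.0, 0.0, 0.0, 1.0]]}
extractor [([260.0, 199.0, 105.0, 75.0], 0.65)]
damper_knob_grip [([389.0, 254.0, 48.0, 80.0], 0.7), ([263.0, 183.0, 16.0, 18.0], 0.56)]
damper_mark [([260.0, 198.0, 104.0, 70.0], 0.62)]
pointer []
flap_pull [([244.0, 176.0, 50.0, 18.0], 0.82)]
light_panel [([450.0, 294.0, 52.0, 73.0], 0.96), ([292.0, 285.0, 59.0, 94.0], 0.87), ([389.0, 254.0, 49.0, 81.0], 0.7), ([317.0, 242.0, 30.0, 56.0], 0.65)]
cup_wheel [([225.0, 227.0, 18.0, 11.0], 0.75), ([261.0, 197.0, 106.0, 76.0], 0.27)]
stone_cap_1 [([363.0, 246.0, 10.0, 24.0], 0.68), ([370.0, 210.0, 20.0, 16.0], 0.65), ([245.0, 174.0, 50.0, 18.0], 0.26)]
wax_block [([420.0, 268.0, 18.0, 23.0], 0.69), ([388.0, 255.0, 49.0, 82.0], 0.6)]
top {'mtx': [[412.41, 0.0, 321.0764], [0.0, 412.41, 197.3887], [0.0, 0.0, 1.0]], 'extrinsics': [[0.1215, -0.9926, 0.0034, -0.0632], [0.9725, 0.1197, 0.1998, -0.5528], [-0.1987, -0.0
[... 458 characters left out ...]
57.0, 234.0, 18.0, 24.0], 0.75)]
stone_cap_1 [([364.0, 190.0, 23.0, 20.0], 0.81), ([333.0, 145.0, 15.0, 16.0], 0.81)]
wax_block []
{'mtx': array([[344.88616767,   0.        , 321.15609197],
       [  0.        , 344.88616767, 195.09564616],
       [  0.        ,   0.        ,   1.        ]]), 'T_tool_cam': array([[-4.28100280e-04,  9.54063751e-01,  2.99603364e-01,
         7.71386840e-02],
       [ 9.99999795e-01,  2.65701550e-04,  5.82783761e-04,
        -3.32906473e-04],
       [ 4.76407783e-04,  2.99603552e-01, -9.54063669e-01,
        -1.24619829e-01],
       [ 0.00000000e+00,  0.00000000e+00,  0.00000000e+00,
         1.00000000e+00]])} 1.0 [1.79993552e+02 2.00843443e-03 1.65806066e+02]
```

```bash
python3 -c "
import cv2
for n in ('scene','top'):
    im=cv2.imread(f'pics/{n}0.png'); cv2.imwrite(f'pics/{n}0b.png',cv2.resize(im,(800,500)))"
```

```text
(no output)
```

View pics/scene0.png

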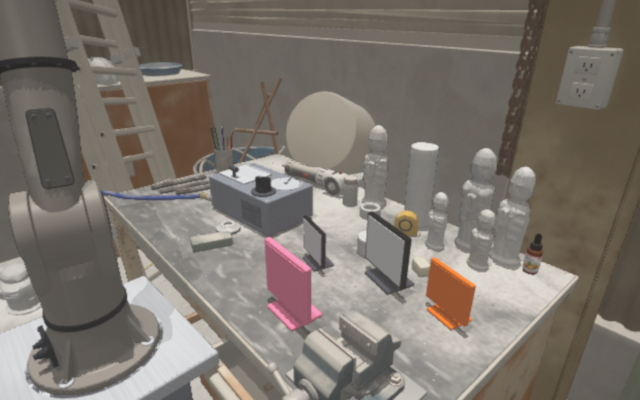

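View pics/top0.png

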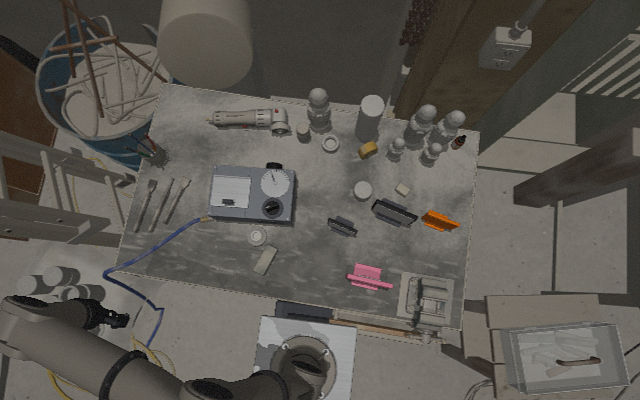

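Four panel-like stands show in the scene picture: pink (292,285), orange (450,294), small black (317,242) and large black (389,254). The large black one fits, because it isn't orange or pink and is the larger of the black pair; it's at (396,212) in the top view. The extractor is at (252,194) in the top view, with its knob at (272,206). Next I'll look at both from close with the wrist camera.

```bash
cat > h.py <<'E'
from station import robot, fingers, vision, workorder, recognise
import cv2, numpy as np
from scipy.spatial.transform import Rotation as Ro
def cam(name, pos=None, rot=None):
    """returns mtx, camera->world 4x4"""
    c=vision.calibration(name)
    if name!="wrist": return c["mtx"], np.linalg.inv(c["extrinsics"])
    T=np.eye(4); T[:3,:3]=Ro.from_euler("xyz",rot,degrees=True).as_matrix(); T[:3,3]=pos
    return c["mtx"], T@c["T_tool_cam"]
def at_z(K,W,uv,z):
    uv=np.atleast_2d(uv).astype(float)
    d=np.c_[(uv[:,0]-K[0,2])/K[0,0],-(uv[:,1]-K[1,2])/K[1,1],-np.ones(len(uv))]@W[:3,:3].T
    o=W[:3,3]; return o+d*((z-o[2])/d[:,2])[:,None]
def proj(K,W,P):
    p=(np.atleast_2d(P)-W[:3,3])@W[:3,:3]
    return np.c_[K[0,0]*p[:,0]/-p[:,2]+K[0,2],-K[1,1]*p[:,1]/-p[:,2]+K[1,2]]
def shot(fn):
    pos,rot=robot.current_tool_pos(),robot.current_eef_rot()
    im=vision.grab_frame("wrist"); cv2.imwrite(fn,im[:,:,::-1])
    np.savez(fn+".npz",pos=pos,rot=rot); return im,*cam("wrist",pos,rot)
def load(fn):
    d=np.load(fn+".npz"); return cv2.imread(fn),*cam("wrist",d["pos"],d["rot"])
def down(yaw): return [180,0,yaw]
E
python3 - <<'E'
from h import *
K,W=cam("top")
print(at_z(K,W,[[209,216],[294,220],[213,166],[296,170],[272,206],[230,189],[229,202]],.105).round(3))
print("panel ends",at_z(K,W,[[375,202],[416,216]],.146).round(3))
print("bystanders",at_z(K,W,[[257,236],[363,190],[402,189],[342,226]],.03).round(3))
for p,y in (([.50,.16,.33],0),([.45,-.2,.33],0)):
  for yaw in (0,180,90,-90): print(p,yaw,robot.inverse_kinematics(p,down(yaw)))
E
```

```text
[[0.442 0.352 0.105]
 [0.463 0.08  0.105]
 [0.607 0.368 0.105]
 [0.627 0.096 0.105]
 [0.499 0.157 0.105]
 [0.538 0.3   0.105]
 [0.495 0.296 0.105]]
panel ends [[ 0.544 -0.166  0.146]
 [ 0.516 -0.297  0.146]]
bystanders [[ 0.404  0.202  0.03 ]
 [ 0.605 -0.134  0.03 ]
 [ 0.625 -0.267  0.03 ]
 [ 0.473 -0.077  0.03 ]]
[0.5, 0.16, 0.33] 0 [ -50.55486612   15.06947657   40.29578889   82.43493276   -9.70360156
   86.01772175 -100.56469482]
[0.5, 0.16, 0.33] 180 [-40.09295206  13.67855321  26.20759675  82.0661452   -6.01195998
  85.64022212  75.9259067 ]
[0.5, 0.16, 0.33] 90 [-48.18152276  14.65355528  37.01120085  82.35457719  -8.78189741
  85.9002196  -11.443973  ]
[0.5, 0.16, 0.33] -90 [-32.96637466  13.23923901  16.99291984  81.7969853   -3.84945604
  85.53275594 163.9002539 ]
[0.45, -0.2, 0.33] 0 [-16.71929844  11.0993563   46.86019798  87.4073044   -8.10622811
  85.00257044 -59.688343  ]
[0.45, -0.2, 0.33] 180 [ -2.96959086   9.56222609  29.62293353  86.98421082  -4.73015239
  84.7025466  116.74782185]
[0.45, -0.2, 0.33] 90 [-0.54971896  9.42240271 26.69919072 86.90314473 -4.23659325 84.67830144
 26.23198188]
[0.45, -0.2, 0.33] -90 [ -28.96296231   14.7942524    64.54918409   87.71546334  -13.36498715
   85.92255862 -144.20340034]
```

Run:
```python
from h import *
robot.move_to([.42,-.22,.30],down(180)); im,K,W=shot("pics/w_panel.png")
print([(np.round(d["rect"]).tolist(),round(d["p"],2)) for d in recognise("light_panel","wrist")[:4]])
robot.move_to([.49,.21,.30],down(180)); im,K,W=shot("pics/w_ext.png")
for l in ("extractor","damper_knob_grip","damper_mark","pointer","flap_pull"):
        print(l,[(np.round(d["rect"]).tolist(),round(d["p"],2)) for d in recognise(l,"wrist")[:4]])
print(robot.current_time_s(),robot.current_joint_positions())
```

```text
[([306.0, 265.0, 148.0, 112.0], 0.89), ([462.0, 199.0, 116.0, 65.0], 0.77), ([388.0, 54.0, 188.0, 89.0], 0.7), ([168.0, 243.0, 123.0, 66.0], 0.7)]
extractor [([351.0, 209.0, 295.0, 190.0], 0.81)]
damper_knob_grip [([268.0, 178.0, 56.0, 52.0], 0.8)]
damper_mark [([350.0, 208.0, 291.0, 186.0], 0.58)]
pointer [([284.0, 263.0, 20.0, 30.0], 0.56)]
flap_pull []
5.8417 [-74.52598163  27.52815233  74.36884298  85.3758845  -26.48747083
  86.97279338  89.36693483]
```

View pics/w_panel.png

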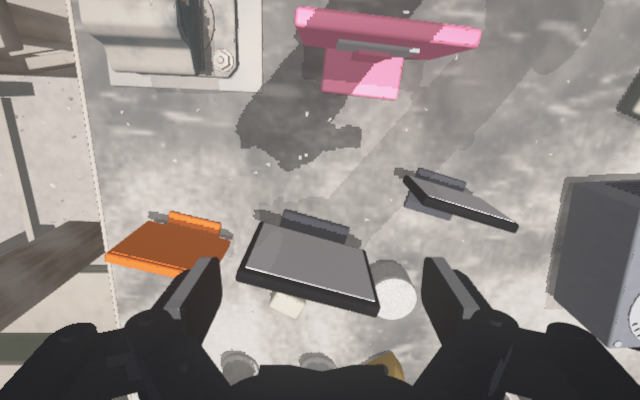

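View pics/w_ext.png

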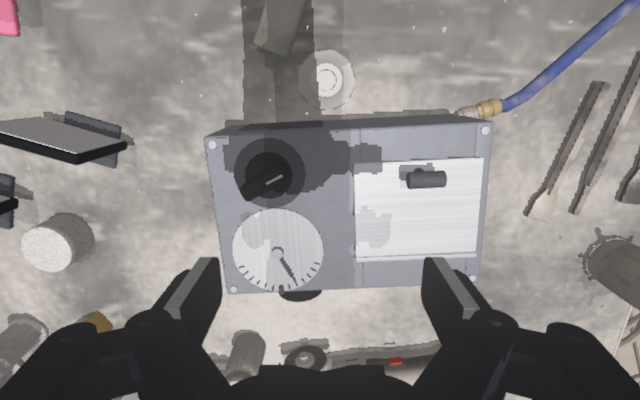

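The large black panel spans (237–382, 222–315) in the wrist view; the small black one at (460,200) is clearly smaller. On the extractor, the knob is at (268,178), the dial centre at (277,252), the pointer tip at (293,278), and the pull at (427,180). An enlarged crop will confirm the panel and give me precise pixels.

Run:
```python
from h import *
a=cv2.imread("pics/w_ext.png")[112:302,190:510]; b=cv2.imread("pics/w_panel.png")[207:317,200:520]
im=np.vstack([a,b]); im=cv2.resize(im,(640,600),interpolation=cv2.INTER_CUBIC); cv2.imwrite("pics/crop1.png",im)
```

```text
(no output)
```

View pics/crop1.png

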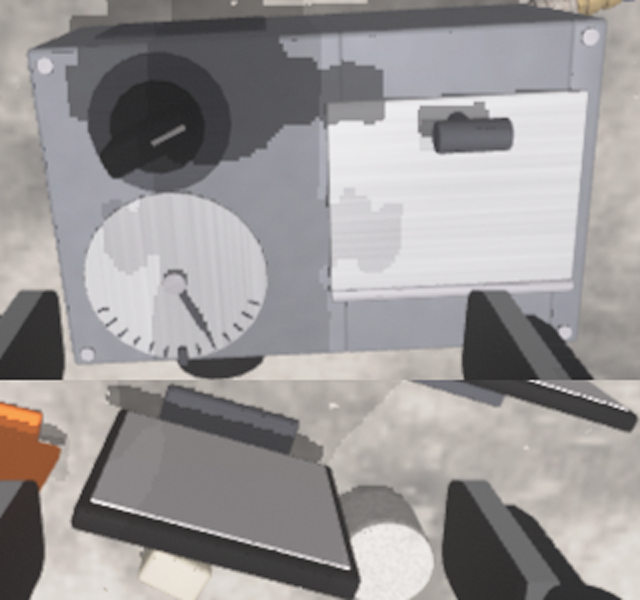

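The lower crop shows the large black frame with a grey bright face, beside the granite disc and with the wax block behind it, so that is the light panel. The upper crop shows the pointer about 30° short of the back mark. Next: fit the extractor pose, then take a stereo look above the knob.

```bash
cat >> h.py <<'E'
from scipy.optimize import least_squares
def fit_ext():
    _,K,W=load("pics/w_ext.png")
    px=np.array([[30,50],[606,17],[78,363],[578,341]])/2+[190,112]
    m=np.array([[-.085,-.135],[-.085,.135],[.085,-.135],[.085,.135]])
    def P(q): 
        c,s=np.cos(q[2]),np.sin(q[2]); return np.c_[m@np.array([[c,s],[-s,c]])+q[:2],np.full(4,.105)]
    r=least_squares(lambda q:(proj(K,W,P(q))-px).ravel(),[.53,.22,.08])
    return r.x, r.fun
def ext2w(q,p):
    c,s=np.cos(q[2]),np.sin(q[2]); p=np.atleast_2d(p); return np.c_[p[:,:2]@np.array([[c,s],[-s,c]])+q[:2],p[:,2]]
def w2ext(q,p):
    c,s=np.cos(q[2]),np.sin(q[2]); p=np.atleast_2d(p); return np.c_[(p[:,:2]-q[:2])@np.array([[c,-s],[s,c]]),p[:,2]]
E
python3 - <<'E'
from h import *
q,f=fit_ext(); print(q,f.round(1))
_,K,W=load("pics/w_ext.png")
c=lambda *p: np.array(p)/2+[190,112]
print("knob",w2ext(q,at_z(K,W,c([157,125]),.14)), "dial",w2ext(q,at_z(K,W,c([175,277],[175,282],[212,347],[85,277],[267,277]),.108)))
print("flap corners",w2ext(q,at_z(K,W,c([328,103],[588,91],[332,292],[574,281]),.109)).round(4))
print("pull",w2ext(q,at_z(K,W,c([437,137],[512,134]),.135)).round(4))
k=at_z(K,W,c([157,125]),.14)[0]
_,K,W=load("pics/w_panel.png"); c=lambda *p: np.array(p)/2+[200,207-190]
print("panel bottom face corners z.03 and top .14",at_z(K,W,c([127,410],[328,465]),.03),at_z(K,W,c([92,501],[350,568]),.14))
j=np.array(robot.current_joint_positions()); j[0]=-18;j[2]=5; j[4]=0
robot.move_j(j.tolist())
for i,y in enumerate((180,90)):
    robot.move_to([k[0],k[1],.27],down(y)); shot(f"pics/k{i}.png"); print(robot.current_joint_positions())
print(robot.current_time_s())
cv2.imwrite("pics/k01.png",cv2.resize(np.hstack([cv2.imread(f"pics/k{i}.png")[90:310,220:420] for i in (0,1)]),(800,440),interpolation=cv2.INTER_CUBIC))
E
```

```text
[0.53442146 0.23664851 0.05135533] [-3.2 -0.7  3.4 -0.6 -2.   2.2  1.8  1.1]
knob [[-0.05394614 -0.07113921  0.14      ]] dial [[ 0.03327196 -0.07549964  0.108     ]
 [ 0.03606845 -0.07576054  0.108     ]
 [ 0.07474716 -0.05987828  0.108     ]
 [ 0.03077504 -0.12109027  0.108     ]
 [ 0.03582383 -0.02890577  0.108     ]]
flap corners [[-0.0526  0.0043  0.109 ]
 [-0.0517  0.1249  0.109 ]
 [ 0.0456  0.0037  0.109 ]
 [ 0.0461  0.1262  0.109 ]]
pull [[-0.0407  0.049   0.135 ]
 [-0.0403  0.0815  0.135 ]]
panel bottom face corners z.03 and top .14 [[ 0.50189955 -0.29014783  0.03      ]
 [ 0.53895395 -0.16520582  0.03      ]] [[ 0.50297099 -0.28882385  0.14      ]
 [ 0.5387215  -0.16770481  0.14      ]]
[-24.90899449  12.50275622   5.31886262  90.55714673  -1.13596477
  77.04489343  70.6024815 ]
[-33.43582227  12.67421511  15.86122379  90.8503491   -3.50698372
  77.04473063 -17.15038146]
8.95
```

View pics/k01.png

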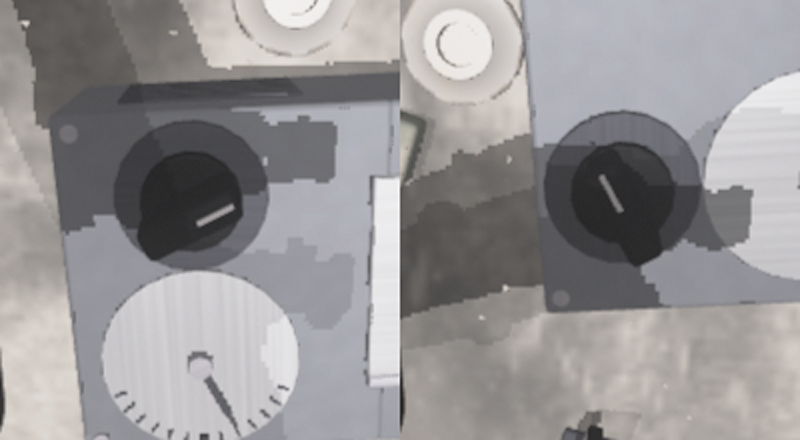

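The two views show the skirt at (190,203) and (620,195) in crop pixels, and the bar with its white index line.

Run:
```python
from h import *
q,_=fit_ext()
C=[load(f"pics/k{i}.png")[1:] for i in (0,1)]
pts={"skirt":([190,203],[620,195]),"lineA":([197,223],[621,212]),"lineB":([233,206],[600,175]),"lineA'":([197,223],[600,175]),"lineB'":([233,206],[621,212]),
 "ring":([191,195],[622,187]),"barend":([145,250],[650,260])}
for n,(a,b) in pts.items():
    px=[np.array(a)/2+[220,90],(np.array(b)-[400,0])/2+[220,90]]
    r=least_squares(lambda p:np.ravel([proj(*C[i],p)[0]-px[i] for i in (0,1)]),[.5,.17,.13])
    print(n,r.x.round(4),w2ext(q,r.x).round(4),r.fun.round(1))
f=lambda *p:w2ext(q,at_z(*C[0],np.array(p)/2+[220,90],.108))
d=f([201,367],[238,432],[205,437]); print("dial piv, tip, mark",d.round(4)); v=d[1]-d[0]; w=d[2]-d[0]
print("ptr ang",np.arctan2(v[1],v[0]),"mark",np.arctan2(w[1],w[0]))
```

```text
skirt [0.491  0.1586 0.1197] [[-0.0483 -0.0754  0.1197]] [ 0.5 -0.5  0.5  0.5]
lineA [0.4903 0.1613 0.1497] [[-0.049  -0.0727  0.1497]] [-0.  0. -0. -0.]
lineB [0.4829 0.1751 0.1502] [[-0.0556 -0.0584  0.1502]] [ 0.5 -0.6  0.5  0.5]
lineA' [0.4878 0.1668 0.1388] [[-0.0511 -0.067   0.1388]] [ 7.1 -7.4  7.   7.3]
lineB' [0.4854 0.1696 0.1602] [[-0.0534 -0.0641  0.1602]] [-6.6  6.9 -6.5 -6.7]
ring [0.4919 0.1585 0.1059] [[-0.0474 -0.0755  0.1059]] [ 0.2 -0.2  0.2  0.2]
barend [0.5016 0.1414 0.1481] [[-0.0386 -0.0931  0.1481]] [ 0.1 -0.1  0.1  0.1]
dial piv, tip, mark [[ 0.0368 -0.0754  0.108 ]
 [ 0.0734 -0.0592  0.108 ]
 [ 0.0755 -0.0754  0.108 ]]
ptr ang 0.4169578365900389 mark 0.0009951643227713598
```

Run:
```python
from h import *
X,Y,Z=.491,.1586,.142
y0,y1=118.5,70.7
robot.move_to([X,Y,.21],down(y0))
fingers.gripper_to(.6,30)
print(robot.line_to([X,Y,Z],velocity=.12,f_stop=12), robot.current_tool_pos())
fingers.gripper_to(0,30); print("gap",robot.current_finger_gap(),robot.current_gripper_force())
for y in np.linspace(y0,y1,5)[1:]: robot.line_to([X,Y,Z],down(y),velocity=.05)
print(robot.current_eef_rot(),robot.current_contact_force(),robot.current_torque())
fingers.gripper_to(.6)
robot.line_to([X,Y,.22],velocity=.2)
robot.move_to([X,Y+.02,.27],down(180)); shot("pics/k2.png")
print(robot.current_time_s(), robot.current_joint_positions())
cv2.imwrite("pics/k2c.png",cv2.resize(cv2.imread("pics/k2.png")[90:340,220:420],(800,1000)[:1]+(1000,),interpolation=cv2.INTER_CUBIC)[400:])
```

```text
False [0.49150899 0.15872235 0.14252304]
gap 0.1593205661554855 33.231568336486816
[ 1.79871493e+02 -1.09387889e-01  7.08060698e+01] [1.16722039 0.98873649 5.85783337] [ 0.18536756 -0.21146357  0.00908232]
15.1333 [-26.45207141  13.92107839   5.74097709  88.83056582  -1.40939679
  77.38647043  69.4015928 ]
```

View pics/k2c.png

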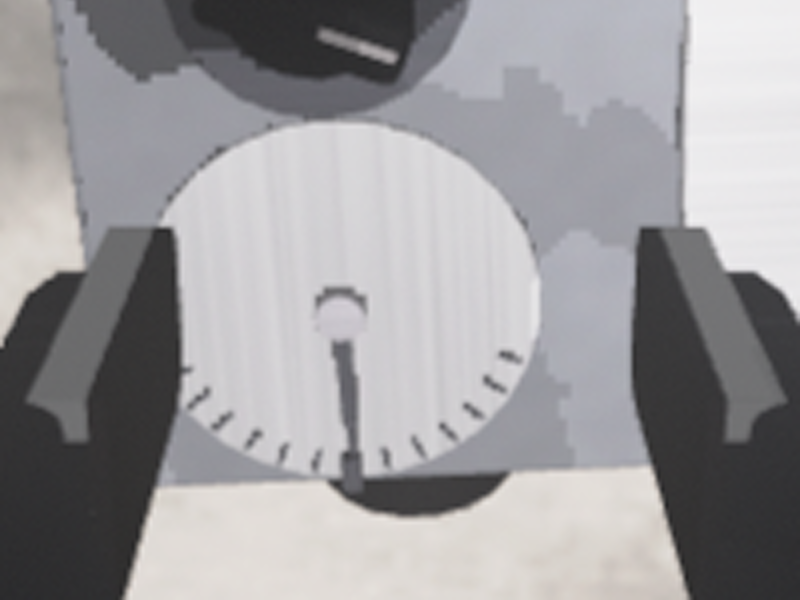

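The knob worked: the pointer tip (353,450) sits on the broad mark (352,470), and I've let go. Next is the flap.

Run:
```python
from h import *
q,_=fit_ext(); yaw=180+np.degrees(q[2])
H=np.array([.047,.065,.105]); r=np.hypot(.088,.030); a0=np.arctan2(.030,-.088)
def pull(phi): return ext2w(q,H+[r*np.cos(a0-phi),0,r*np.sin(a0-phi)])[0]+[0,0,.001]
p=pull(0); print(p, pull(1.95))
robot.move_to(p+[0,0,.07],down(yaw)); fingers.gripper_to(.75,25)
print(robot.line_to(p,velocity=.12,f_stop=12))
fingers.gripper_to(0,25); print("gap",robot.current_finger_gap(),robot.current_gripper_force())
for phi in np.linspace(0,1.95,16)[1:]:
    robot.line_to(pull(phi),velocity=.12)
    f=np.array(robot.current_contact_force())
    if np.linalg.norm(f)>25: print(phi,f)
print(robot.current_finger_gap(),robot.current_gripper_force(),f,robot.current_tool_pos())
fingers.gripper_to(.75)
robot.line_to(pull(1.95)+[0,0,.10],velocity=.2)
t=ext2w(q,[[-.005,.065,.086]])[0]
robot.move_to([t[0]-.01,t[1],.30],down(yaw)); shot("pics/t0.png")
print(robot.current_time_s(), robot.current_joint_positions(),t)
for l in ("screen_tab","flap","filter_screen"): print(l,[(np.round(d["rect"]).tolist(),round(d["p"],2)) for d in recognise(l,"wrist")[:3]])
robot.move_to([t[0]-.01,t[1],.28],down(yaw-90)); shot("pics/t1.png")
print(robot.current_joint_positions())
for l in ("screen_tab","filter_screen"): print(l,[(np.round(d["rect"]).tolist(),round(d["p"],2)) for d in recognise(l,"wrist")[:3]])
cv2.imwrite("pics/t01.png",cv2.resize(np.hstack([cv2.imread(f"pics/t{i}.png")[80:360,200:440] for i in (0,1)]),(800,467),interpolation=cv2.INTER_CUBIC))
```

```text
[0.49013954 0.29945951 0.136     ] [0.63838854 0.30707947 0.17664303]
False
gap 0.3647472295038122 26.90749704837799
0.36456395812558645 25.70708155632019 [ 2.94120708 -4.98574175  3.14572069] [0.64109169 0.30647131 0.17832634]
22.575 [-33.62289734  22.54569183   2.60249845  73.03500509  -0.95823577
  84.58470803  61.78396893] [0.52609208 0.30130746 0.086     ]
screen_tab [([321.0, 178.0, 68.0, 19.0], 0.85), ([321.0, 286.0, 154.0, 104.0], 0.61)]
flap [([322.0, 284.0, 154.0, 107.0], 0.95)]
filter_screen [([320.0, 178.0, 67.0, 22.0], 0.65), ([250.0, 216.0, 301.0, 246.0], 0.43)]
[-44.12573684  23.21988809  18.15868647  75.71759354  -7.1216722
  82.17003183 -23.40920342]
screen_tab [([333.0, 167.0, 6.0, 73.0], 0.79), ([290.0, 328.0, 44.0, 62.0], 0.73)]
filter_screen [([332.0, 168.0, 14.0, 73.0], 0.62)]
```

View pics/t01.png

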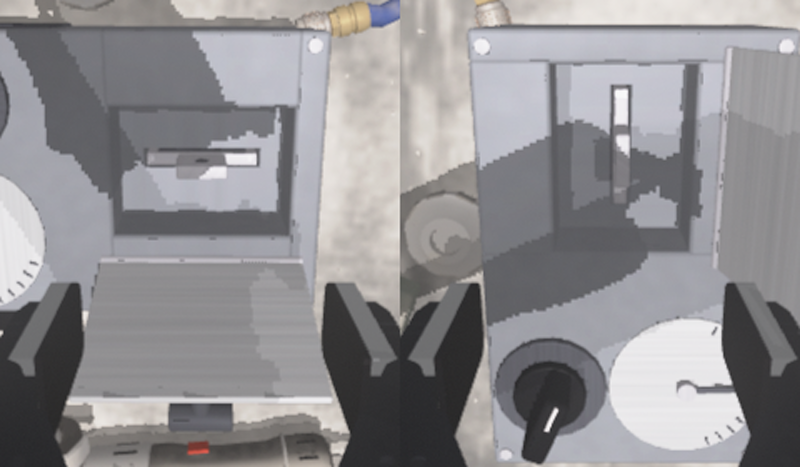

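The flap stands open, with its underside facing the robot. The slot is at (202,157) in the left view and (621,143) in the right, with the tab inside it.

Run:
```python
from h import *
q,_=fit_ext(); s=400/240
C=[load(f"pics/t{i}.png")[1:] for i in (0,1)]
for n,px,i,z in (("slotL",[[145,157],[260,157],[202,157]],0,.065),("slotR",[[221,85],[221,202],[221,143]],1,.065)):
    w=at_z(*C[i],np.array(px)/s+[200,80],z); print(n,w.round(4).tolist(),w2ext(q,w).round(4).tolist())
print("exp",ext2w(q,[[-.005,.065,.065]]))
for i in (0,1): print("pred tab top/bottom px in crop",i,[((proj(*C[i],ext2w(q,[[x,y,z]]))-[200,80])*s+[400*i,0]).round(0).tolist() for z in (.065,.103) for x,y in ((-.009,.05),(-.001,.08))])
t=ext2w(q,[[-.005,.065,.087]])[0]
for y in (92.9,-87.1): print(y,robot.inverse_kinematics(t,down(y)))
```

```text
slotL [[0.5294, 0.2641, 0.065], [0.5255, 0.3378, 0.065], [0.5275, 0.3006, 0.065]] [[-0.0046, 0.028, 0.065], [-0.0047, 0.1018, 0.065], [-0.0046, 0.0646, 0.065]]
slotR [[0.5249, 0.3369, 0.065], [0.5294, 0.2649, 0.065], [0.5271, 0.3023, 0.065]] [[-0.0053, 0.101, 0.065], [-0.0045, 0.0288, 0.065], [-0.0049, 0.0663, 0.065]]
exp [[0.52707049 0.30100534 0.065     ]]
pred tab top/bottom px in crop 0 [[[179.0, 150.0]], [[226.0, 163.0]], [[177.0, 165.0]], [[228.0, 179.0]]]
pred tab top/bottom px in crop 1 [[[614.0, 169.0]], [[628.0, 121.0]], [[615.0, 187.0]], [[631.0, 134.0]]]
92.9 [-42.52024264  32.38265752  16.31774497  89.97437815 -10.10057086
  59.09475469 -20.50574702]
-87.1 [-20.20092657  32.93008718 -16.32639354  88.97136851  10.20877378
  59.56619013 143.67420629]
```

Run:
```python
from h import *
q,_=fit_ext(); yaw=90+np.degrees(q[2])
t=ext2w(q,[[-.005,.065,.0875]])[0]
_,K,W=load("pics/w_panel.png"); print("lookalike",at_z(K,W,[[405,180],[518,228]],.11))
robot.line_to([t[0],t[1],.20],down(yaw),velocity=.2); fingers.gripper_to(.38,50)
print(robot.line_to(t,velocity=.1,f_stop=10),robot.current_tool_pos())
fingers.gripper_to(0,50); print("gap",robot.current_finger_gap(),robot.current_gripper_force())
f0=robot.current_contact_force()
print(robot.line_to([t[0],t[1],.14],velocity=.08,f_stop=20),f0,robot.current_contact_force())
robot.line_to([t[0],t[1],.26],velocity=.12); print(robot.current_tool_pos(),robot.current_finger_gap(),robot.current_gripper_force(),robot.current_time_s())
shot("pics/s0.png")
im=vision.grab_frame("scene"); cv2.imwrite("pics/s1.png",im[:,:,::-1])
cv2.imwrite("pics/s01.png",np.hstack([cv2.imread("pics/s0.png")[:,120:520],cv2.imread("pics/s1.png")[:,100:500]]))
```

```text
lookalike [[ 0.42796544 -0.14066173  0.11      ]
 [ 0.47670303 -0.02565994  0.11      ]]
False [0.5277149  0.30131886 0.08836448]
gap 0.08082221143884674 49.09200847148895
False [-0.44187557  0.70234779  2.83196157] [ 0.93996354  0.21841895 -1.44673677]
[0.52649645 0.30077533 0.25887761] 0.08535786963519407 48.71889889240265 28.7333
```

View pics/s01.png

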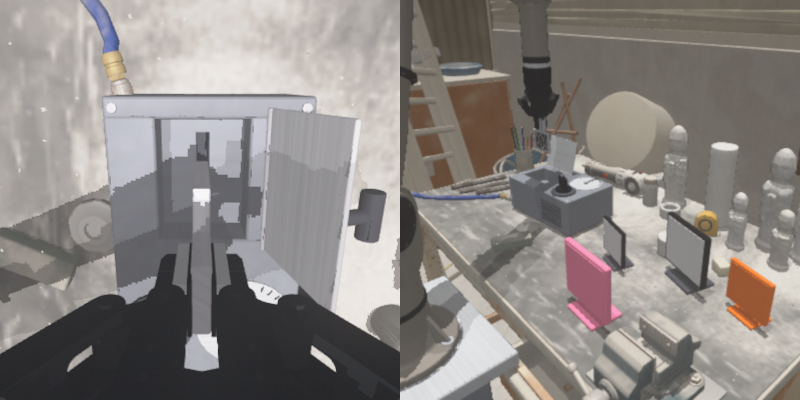

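The screen hangs straight from the gripper, clear of the slot, and the flap is open. Now I'll carry it to the panel.

Run:
```python
from h import *
py=-16.5; pm=np.array([.5206,-.228]); d=np.array([np.cos(np.radians(py)),np.sin(np.radians(py))])
g=pm-.06*d; yaw=90+py
robot.line_to([g[0],g[1],.27],down(yaw),velocity=.2)
print(robot.line_to([g[0],g[1],.138],velocity=.1,f_stop=10),robot.current_tool_pos(),robot.current_eef_rot())
print(robot.current_finger_gap(),robot.current_gripper_force(),robot.current_time_s(),robot.current_joint_positions())
shot("pics/f0.png")
a=vision.grab_frame("scene")[:,:,::-1]; b=vision.grab_frame("top")[:,:,::-1]
print("tool px", proj(*cam("scene"),robot.current_tool_pos()),proj(*cam("top"),robot.current_tool_pos()))
r=lambda i:cv2.resize(i,(400,300),interpolation=cv2.INTER_CUBIC)
cv2.imwrite("pics/f1.png",np.vstack([np.hstack([r(a[190:310,300:460]),r(b[165:255,340:460])]),np.hstack([r(cv2.imread("pics/f0.png")[:,53:586]),r(b[130:280,190:390])])]))
```

```text
False [ 0.46362223 -0.21125436  0.13869458] [1.79907496e+02 2.98855947e-03 7.35019263e+01]
0.08308101507258932 48.618189096450806 33.0333 [ -5.51287887  20.66122318  35.8090306  103.28457142 -13.76192294
  60.34088878  18.90181293]
tool px [[360.19938576 234.85341871]] [[386.67157169 229.55584469]]
```

View pics/f1.png

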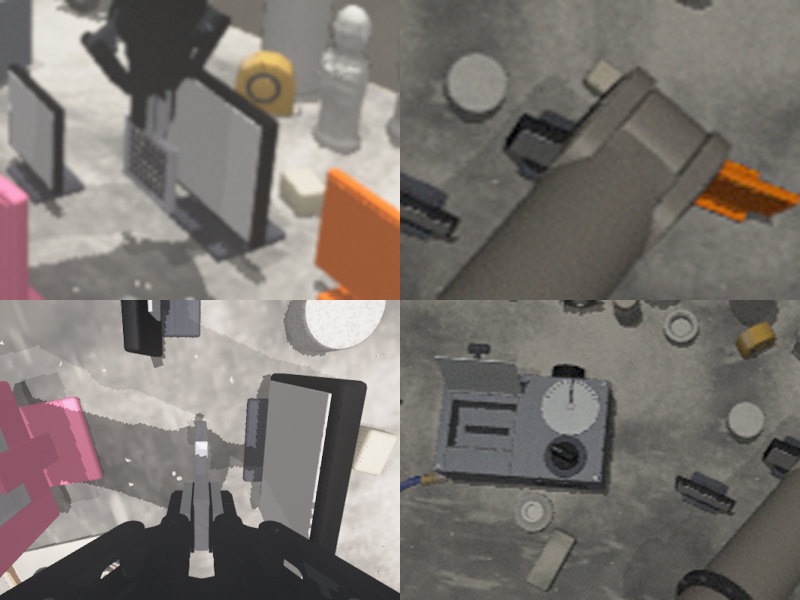

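The screen hangs upright, parallel to the large black panel's face, about 60 mm in front of it and touching nothing. The pointer is on its mark, the flap is open and the bystanders haven't moved.

```bash
python3 -c "
from h import *
robot.pause(.3); print(max(abs(np.array(robot.current_dq())))); print(workorder.close_job())"
```

```text
0.10856580189442057
the job is handed in; nothing more can be done
None
```

I handed the job in at about 33 s with the screen held upright, square and centred about 60 mm in front of the large black light panel, the pointer on its mark and the flap open; the result of the judging was not reported back.

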